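# First in, first out: guide bushes to their dispatch bins

## Robot

A 6-joint arm with a two-finger parallel gripper is mounted at the origin on the work surface. World frame = base frame: x ahead of the robot, y to its left, z up, the work surface at z = 0. Lengths are in m, angles in rad, forces in N, time in s.
With the tool pointing down it reaches from about 0.375 to 0.825 m from the base axis. Payload 5.5 kg.
Tool frame: the origin (TCP) lies at the very end of the fingers, on their centre line; the grasp point (between the pads) lies 19 mm behind it; z points along the fingers, y is the line along which they close (so a half turn about z gives the same grasp; the last joint's range is limited). The gripper opens to 85 mm and grips with 20 to 120 N. Pads are 22 mm wide; open, the fingers measure 114 mm over their backs; the gripper's body (76 mm by 85 mm) begins 54 mm behind the grasp point. The pads swing forward as they close: fully open they stand 13 mm farther back than shut.
Start: joints at [1.138, 0.314, -0.047, 1.21, 0, 1.571], TCP at [0.252, 0.545, 0.231] pointing down, gripper open.
Joint ranges: [-2.67, 2.67], [-0.69, 1.73], [-1.03, 1.25], [-2.08, 2.16], [-1.42, 1.45], [-3.14, 3.14]. Speed limits (rad/s): [2.39, 2.39, 3.01, 3.14, 3.14, 3.14].

## Interface

Orientations are given as a 3x3 rotation matrix whose columns are the frame's x, y, z axes.
In Python, from plant import move_to, move_straight, goto_joints, ungrasp, close_gripper, hold, solve_ik, get_image, IKError, sign_off, current_time_s, current_joint_positions, current_joint_velocities, current_joint_efforts, current_eef_pos, current_ee_rot, current_ft_force, current_wrist_torque, current_finger_gap, current_grasp_force gives the robot as it stands. The module is installed in compiled form; this text tells all that it offers. Calls block until the motion is done:
- move_to(position, orientation): joint-space move of the TCP to a pose.
- move_straight(position, rot=None, vel=0.15): straight line of the TCP; rot=None keeps the orientation; vel is the mean speed in m/s.
- goto_joints(angles): joint-space move.
- ungrasp() and close_gripper(f_grip=None): open the fingers fully, or close them until they stop; f_grip is the grip in N (None keeps the last).
- hold(seconds).
- solve_ik(position, orientation): joint angles nearest the present ones, or None.
- get_image(name): name is "scene" or "top" or "wrist"; returns a dict with "color" (400x640x3 uint8, red, green, blue), "range_z" (400x640 float32, m along the optical axis (not along the pixel's ray), 0 where there is no reading), "intrinsics" (3x3 intrinsics, pixels), "origin" and "rotation" of the camera in the world; the wrist camera has in their place "tool_from_camera" (4x4, takes a point from camera to tool coordinates, whose origin is the TCP and whose axes are the flange's). Camera axes: x right, y up, looking along -z (the intrinsics and any distortion apply to the point x, -y, -z); pixel columns grow to the right and rows downward; lengths in m; the calibration is good to about 2 mm. A picture is of the moment at which its call begins: read the wrist's pose just before it.
A pose or a line that the arm cannot do raises IKError and nothing moves.
- sign_off(): hands the job in; it is judged then, once.
Readings, each from a call of its own:
- current_time_s(): time.
- current_joint_positions(): joint angles.
- current_joint_velocities(): joint speeds.
- current_joint_efforts(): joint torques, N m.
- current_eef_pos(): TCP position.
- current_ee_rot(): TCP orientation.
- current_ft_force(): force on the tool from outside, world axes, zero at the start.
- current_wrist_torque(): the same for the moment, N m.
- current_finger_gap(): finger opening in m.
- current_grasp_force(): force on a finger pad.
Only numpy, scipy, OpenCV 4.12 (cv2) and the standard library are available. Lean on these libraries where they do the work, as an engineer would, in place of code of your own. Each camera call takes 0.05 s, during which the arm holds its last target. There are 200 camera calls.

## Task

Move the four guide bushes from the rack, one at a time, and stand each upright in the blue bin that carries its own cap colour. Go along the row in order: begin with the bush at the end farthest from the ejector lever and finish with the one sunk in the aluminium gauge nest, which you free by pressing the ejector lever down. Leave all four standing in their bins, released.

Things in the scene. Friction and masses are not known exactly. Their poses are not given: they have to be found in the camera images.
- red_mid (a point): steel guide bush, upright cylinder, 38 mm in diameter, 66 mm tall, about 0.16 kg; its upper 21 mm is a red plastic cap (top all red). The point is its centre, 33 mm above its foot, z along its axis. It starts in any one of the rack's four places.
- yellow_mid (a point): steel guide bush, upright cylinder, 38 mm in diameter, 66 mm tall, about 0.16 kg; its upper 21 mm is a yellow plastic cap (top all yellow). The point is its centre, 33 mm above its foot, z along its axis. It starts in any one of the rack's four places.
- green_mid (a point): steel guide bush, upright cylinder, 38 mm in diameter, 66 mm tall, about 0.16 kg; its upper 21 mm is a green plastic cap (top all green). The point is its centre, 33 mm above its foot, z along its axis. It starts in any one of the rack's four places.
- white_mid (a point): steel guide bush, upright cylinder, 38 mm in diameter, 66 mm tall, about 0.16 kg; its upper 21 mm is a white plastic cap (top all white). The point is its centre, 33 mm above its foot, z along its axis. It starts in any one of the rack's four places.
- bin_red: small blue bin, open top, with a red card sloping on its far (+x) side and a red floor patch; outside 66 x 66 mm, walls 4 mm thick, 25 mm high. Origin at the centre of its underside, 6 mm above the table; inner floor 5 mm above the origin (a standing bush's centre is 38 mm above it). Fixed in a row of four along y, 92 mm apart, in any order.
- bin_yellow: small blue bin, open top, with a yellow card sloping on its far (+x) side and a yellow floor patch; outside 66 x 66 mm, walls 4 mm thick, 25 mm high. Origin at the centre of its underside, 6 mm above the table; inner floor 5 mm above the origin (a standing bush's centre is 38 mm above it). Fixed in a row of four along y, 92 mm apart, in any order.
- bin_green: small blue bin, open top, with a green card sloping on its far (+x) side and a green floor patch; outside 66 x 66 mm, walls 4 mm thick, 25 mm high. Origin at the centre of its underside, 6 mm above the table; inner floor 5 mm above the origin (a standing bush's centre is 38 mm above it). Fixed in a row of four along y, 92 mm apart, in any order.
- bin_white: small blue bin, open top, with a white card sloping on its far (+x) side and a white floor patch; outside 66 x 66 mm, walls 4 mm thick, 25 mm high. Origin at the centre of its underside, 6 mm above the table; inner floor 5 mm above the origin (a standing bush's centre is 38 mm above it). Fixed in a row of four along y, 92 mm apart, in any order.
- rack: fixed dark steel rack, 70 mm wide; origin on the table. Its row of places lies along its y axis at x = 0: pockets at y = -170 (first), -95, -20 mm (plate 20 mm high, floor 6 mm: a bush's top is at 72 mm), last the gauge nest at y = +75 mm: aluminium block 70 x 80 mm, 75 mm high, its 46 mm well holding a bush 3 mm below the top, ungraspable till raised. Ejector lever beyond the nest, on the +y side.
- eject (a joint): ejector lever angle: 0 up (rest), 0.7 rad fully down; stays where left. Black pad 34 x 30 mm, 8 mm thick, on a 70 mm arm hinged at rack y = 127 mm; pad centre at rack x = 0, y = 193 mm, 74 mm above the table at rest, 26 mm when down. Push straight down, about 4 to 10 N. Fully down, the nest's bush is 34 mm up, its top 31 mm above the block, and stays up.
Not all that is in view belongs to the job. What is shaped like the part that bears green_mid but orange, pink or purple is not meant.

How it is judged:
On the way, in this order (a step that is already met when the one before it is completed fails the run):
1. the bush from the first pocket (farthest from the lever) stands in the bin of its colour, the others still in their places (((horizontal distance between red_mid and bin_red below 0.018 m and z of red_mid in the frame of bin_red between 0.03 and 0.045 m and angle between red_mid's own z axis and vertical below 0.12 rad) or (x of red_mid in the frame of rack between -0.02 and 0.02 m and y of red_mid in the frame of rack between -0.13 and 0.1 m and z of red_mid in the frame of rack below 0.085 m)) and ((horizontal distance between yellow_mid and bin_yellow below 0.018 m and z of yellow_mid in the frame of bin_yellow between 0.03 and 0.045 m and angle between yellow_mid's own z axis and vertical below 0.12 rad) or (x of yellow_mid in the frame of rack between -0.02 and 0.02 m and y of yellow_mid in the frame of rack between -0.13 and 0.1 m and z of yellow_mid in the frame of rack below 0.085 m)) and ((horizontal distance between green_mid and bin_green below 0.018 m and z of green_mid in the frame of bin_green between 0.03 and 0.045 m and angle between green_mid's own z axis and vertical below 0.12 rad) or (x of green_mid in the frame of rack between -0.02 and 0.02 m and y of green_mid in the frame of rack between -0.13 and 0.1 m and z of green_mid in the frame of rack below 0.085 m)) and ((horizontal distance between white_mid and bin_white below 0.018 m and z of white_mid in the frame of bin_white between 0.03 and 0.045 m and angle between white_mid's own z axis and vertical below 0.12 rad) or (x of white_mid in the frame of rack between -0.02 and 0.02 m and y of white_mid in the frame of rack between -0.13 and 0.1 m and z of white_mid in the frame of rack below 0.085 m))), for 0.2 s.
2. the bush from the second pocket stands in the bin of its colour too, the last two still in their places (((horizontal distance between red_mid and bin_red below 0.018 m and z of red_mid in the frame of bin_red between 0.03 and 0.045 m and angle between red_mid's own z axis and vertical below 0.12 rad) or (x of red_mid in the frame of rack between -0.02 and 0.02 m and y of red_mid in the frame of rack between -0.055 and 0.1 m and z of red_mid in the frame of rack below 0.085 m)) and ((horizontal distance between yellow_mid and bin_yellow below 0.018 m and z of yellow_mid in the frame of bin_yellow between 0.03 and 0.045 m and angle between yellow_mid's own z axis and vertical below 0.12 rad) or (x of yellow_mid in the frame of rack between -0.02 and 0.02 m and y of yellow_mid in the frame of rack between -0.055 and 0.1 m and z of yellow_mid in the frame of rack below 0.085 m)) and ((horizontal distance between green_mid and bin_green below 0.018 m and z of green_mid in the frame of bin_green between 0.03 and 0.045 m and angle between green_mid's own z axis and vertical below 0.12 rad) or (x of green_mid in the frame of rack between -0.02 and 0.02 m and y of green_mid in the frame of rack between -0.055 and 0.1 m and z of green_mid in the frame of rack below 0.085 m)) and ((horizontal distance between white_mid and bin_white below 0.018 m and z of white_mid in the frame of bin_white between 0.03 and 0.045 m and angle between white_mid's own z axis and vertical below 0.12 rad) or (x of white_mid in the frame of rack between -0.02 and 0.02 m and y of white_mid in the frame of rack between -0.055 and 0.1 m and z of white_mid in the frame of rack below 0.085 m))), for 0.2 s.
3. the bush from the third pocket stands in the bin of its colour too, the last still in the nest (raised or not) (((horizontal distance between red_mid and bin_red below 0.018 m and z of red_mid in the frame of bin_red between 0.03 and 0.045 m and angle between red_mid's own z axis and vertical below 0.12 rad) or (x of red_mid in the frame of rack between -0.02 and 0.02 m and y of red_mid in the frame of rack between 0.03 and 0.1 m and z of red_mid in the frame of rack below 0.085 m)) and ((horizontal distance between yellow_mid and bin_yellow below 0.018 m and z of yellow_mid in the frame of bin_yellow between 0.03 and 0.045 m and angle between yellow_mid's own z axis and vertical below 0.12 rad) or (x of yellow_mid in the frame of rack between -0.02 and 0.02 m and y of yellow_mid in the frame of rack between 0.03 and 0.1 m and z of yellow_mid in the frame of rack below 0.085 m)) and ((horizontal distance between green_mid and bin_green below 0.018 m and z of green_mid in the frame of bin_green between 0.03 and 0.045 m and angle between green_mid's own z axis and vertical below 0.12 rad) or (x of green_mid in the frame of rack between -0.02 and 0.02 m and y of green_mid in the frame of rack between 0.03 and 0.1 m and z of green_mid in the frame of rack below 0.085 m)) and ((horizontal distance between white_mid and bin_white below 0.018 m and z of white_mid in the frame of bin_white between 0.03 and 0.045 m and angle between white_mid's own z axis and vertical below 0.12 rad) or (x of white_mid in the frame of rack between -0.02 and 0.02 m and y of white_mid in the frame of rack between 0.03 and 0.1 m and z of white_mid in the frame of rack below 0.085 m))), for 0.2 s.
4. the bush from the nest stands in the bin of its colour too (horizontal distance between red_mid and bin_red below 0.018 m and z of red_mid in the frame of bin_red between 0.03 and 0.045 m and angle between each of red_mid, yellow_mid, green_mid, white_mid's own z axis and vertical below 0.12 rad and horizontal distance between yellow_mid and bin_yellow below 0.018 m and z of yellow_mid in the frame of bin_yellow between 0.03 and 0.045 m and horizontal distance between green_mid and bin_green below 0.018 m and z of green_mid in the frame of bin_green between 0.03 and 0.045 m and horizontal distance between white_mid and bin_white below 0.018 m and z of white_mid in the frame of bin_white between 0.03 and 0.045 m), for 0.2 s.
At the end, for the whole second after the job is handed in: all four bushes stand upright (within 0.12 rad) on the floor of the bin with their own colour, centre within 18 mm of the bin's centre (anywhere inside the walls), released and at rest (all of step 4 and linear speed of each of red, yellow, green, white below 0.02 m/s); the robot touches nothing.
It also fails if it takes over 99 s, if anything falls off the work surface, if the arm or the gripper's body presses on something with over 40 N, if the wrist force passes 120 N, or if a joint passes its speed limit or range.

## Working session

There is one attempt and no reset: what is moved stays moved. The work goes in short steps, each a Python script; the robot and the scene stay as the last script left them, time stands still between calls to the robot, and variables do not carry over. Pictures are saved under pics/ and viewed, at most 14 in all, crops included, and the job is handed in when it is done.

```bash
mkdir -p pics; python3 - <<'E'
from plant import *
import cv2,numpy as np
for n in("scene","top"):
    d=get_image(n); cv2.imwrite(f"pics/{n}0.png",d["color"][...,::-1]); print(n,d["intrinsics"],d["origin"],d["rotation"],[k for k in d], (d["range_z"]>0).mean())
    np.savez(f"{n}0.npz",**{k:v for k,v in d.items() if v is not None})
print(current_time_s(),current_ee_rot(),current_finger_gap())
E
```

```text
scene [[374.23570048   0.         322.24174059]
 [  0.         374.23570048 213.42322191]
 [  0.           0.           1.        ]] [0.87410435 0.18417666 0.6068815 ] [[-4.85468604e-01 -6.87953076e-01  5.39481973e-01]
 [ 8.74253900e-01 -3.82436465e-01  2.99035900e-01]
 [ 5.94911807e-04  6.16816759e-01  7.87106557e-01]] ['color', 'range_z', 'intrinsics', 'origin', 'rotation'] 0.9958046875
top [[379.05103182   0.         319.79014317]
 [  0.         379.05103182 200.50311446]
 [  0.           0.           1.        ]] [0.40029523 0.00338817 0.69300045] [[ 0.01933748  0.9843481  -0.17517098]
 [-0.99877596  0.0269965   0.04144599]
 [ 0.04552629  0.1741551   0.98366527]] ['color', 'range_z', 'intrinsics', 'origin', 'rotation'] 0.99587890625
0.1 [[-9.07801122e-01  4.19400351e-01 -6.83767398e-04]
 [ 4.19400909e-01  9.07799963e-01 -1.45083095e-03]
 [ 1.22450086e-05 -1.60383863e-03 -9.99998714e-01]] 0.08546394972470198
```

View pics/top0.png

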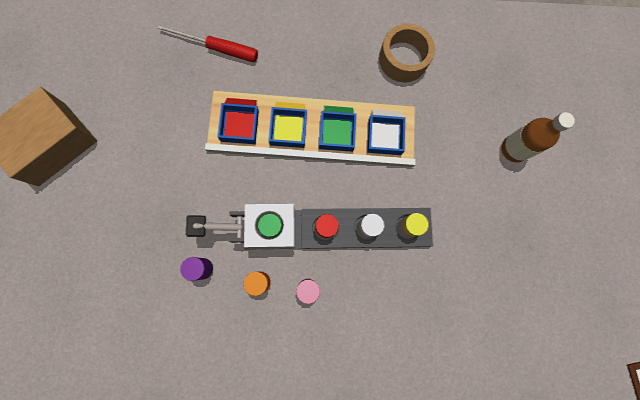

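View pics/scene0.png

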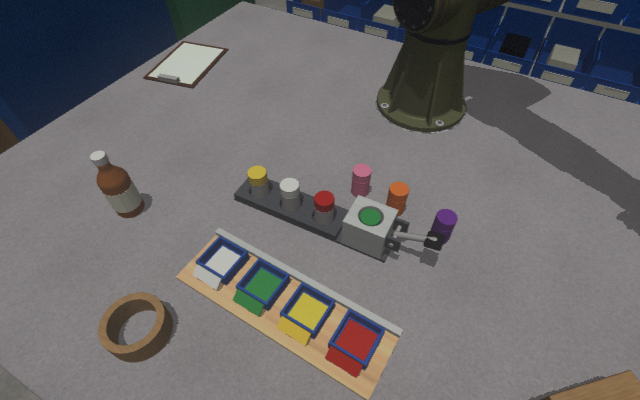

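Row, from far from the lever: yellow (417,224), white (372,225), red (327,226), green in the nest (270,225); lever pad (196,226). The bins are red (238,124), yellow (288,127), green (338,130) and white (386,134). Look-alikes are purple (195,268), orange (257,284) and pink (308,291), all off-row; also the red screwdriver and the white bottle cap.

```bash
cat > vis.py <<'E'
import numpy as np,cv2
def points(d):
    K=d["intrinsics"];v,u=np.mgrid[:400,:640];z=d["range_z"]
    c=np.stack([(u-K[0,2])/K[0,0]*z,-(v-K[1,2])/K[1,1]*z,-z],-1)
    return c@d["rotation"].T+d["origin"]
def cast(d,u,v,h):
    K=d["intrinsics"];r=d["rotation"]@np.array([(u-K[0,2])/K[0,0],-(v-K[1,2])/K[1,1],-1])
    return d["origin"]+r*(h-d["origin"][2])/r[2]
def blob(d,seed,h,tol=.008):
    """component of similar hue/sat at height h round seed -> centre cast at h, size mm, mean height"""
    P=points(d);hsv=cv2.cvtColor(d["color"],cv2.COLOR_RGB2HSV).astype(int)
    s=hsv[seed[1],seed[0]];dh=abs(hsv[...,0]-s[0]);dh=np.minimum(dh,180-dh)
    m=(abs(P[...,2]-h)<tol)&(abs(hsv[...,1]-s[1])<70)&(abs(hsv[...,2]-s[2])<70)
    if s[1]>60:m&=dh<10
    n,l,st,ce=cv2.connectedComponentsWithStats(m.astype(np.uint8),connectivity=4)
    k=l[seed[1],seed[0]];q=l==k
    if k==0:return None
    X=P[q];c=cast(d,*ce[k],h)
    return c,np.ptp(X[:,:2],axis=0)*1e3,X[:,2].mean(),st[k,4]
E
python3 - <<'E'
import numpy as np;from vis import *
np.set_printoptions(precision=4,suppress=True)
T=dict(np.load("top0.npz"));S=dict(np.load("scene0.npz"))
L={'y':((417,221),(257,172),.072),'w':((372,222),(290,186),.072),'r':((327,224),(324,199),.072),'g':((269,225),(371,216),.072),
'br':((238,124),(356,340),.011),'by':((288,127),(308,311),.011),'bg':((338,130),(262,284),.011),'bw':((386,134),(220,262),.011),
'lever':((194,222),(433,240),.078),'purple':((193,267),(446,215),.066),'orange':((256,282),(399,189),.066),'pink':((308,290),(362,171),.066)}
for n,(a,b,h) in L.items():
    for N,d,s in(('top',T,a),('scene',S,b)):
        r=blob(d,s,h);print(n,N,points(d)[s[1],s[0]], r)
P=points(T)
for c in(124,288,):print([ (int(v),P[v,c].round(3).tolist()) for v in range(92,168,4)])
E
```

```text
y top [ 0.4806 -0.1858  0.0721] (array([ 0.476, -0.185,  0.072]), array([35.6028, 36.4308]), np.float64(0.07264469155206756), np.int32(386))
y scene [ 0.4786 -0.1836  0.0714] (array([ 0.4797, -0.1841,  0.072 ]), array([37.132, 36.335]), np.float64(0.07143347430595456), np.int32(203))
w top [ 0.477  -0.1101  0.0726] (array([ 0.4729, -0.1105,  0.072 ]), array([35.2283, 37.3008]), np.float64(0.07259043392359908), np.int32(392))
w scene [ 0.4793 -0.1057  0.0724] (array([ 0.4767, -0.1095,  0.072 ]), array([37.7335, 37.5749]), np.float64(0.07138214815419695), np.int32(222))
r top [ 0.4719 -0.0354  0.0719] (array([ 0.4699, -0.0348,  0.072 ]), array([36.8406, 36.4481]), np.float64(0.07256540759303583), np.int32(397))
r scene [ 0.4752 -0.0332  0.0711] (array([ 0.4759, -0.0336,  0.072 ]), array([38.2388, 36.9353]), np.float64(0.07093561113599314), np.int32(268))
g top [0.4678 0.0596 0.0726] (array([0.4683, 0.0593, 0.072 ]), array([36.4032, 36.4016]), np.float64(0.07262526189078122), np.int32(412))
g scene [0.4684 0.0603 0.07  ] (array([0.4724, 0.0601, 0.072 ]), array([38.3231, 37.9231]), np.fl
[... 2770 characters left out ...]
613, 0.341, -0.001]), (152, [0.605, 0.339, 0.001]), (156, [0.598, 0.339, -0.001]), (160, [0.59, 0.338, -0.0]), (164, [0.582, 0.337, 0.0])]
[(92, [0.737, 0.04, -0.0]), (96, [0.729, 0.04, -0.001]), (100, [0.717, 0.039, 0.006]), (104, [0.703, 0.039, 0.019]), (108, [0.69, 0.038, 0.032]), (112, [0.687, 0.038, 0.02]), (116, [0.682, 0.038, 0.013]), (120, [0.675, 0.038, 0.011]), (124, [0.666, 0.038, 0.012]), (128, [0.659, 0.037, 0.011]), (132, [0.651, 0.037, 0.011]), (136, [0.643, 0.037, 0.01]), (140, [0.628, 0.035, 0.032]), (144, [0.624, 0.036, 0.021]), (148, [0.621, 0.036, 0.005]), (152, [0.61, 0.035, 0.017]), (156, [0.605, 0.036, 0.01]), (160, [0.599, 0.036, 0.003]), (164, [0.591, 0.035, 0.002])]
```

```bash
python3 -c "
import cv2;a=cv2.imread('pics/top0.png');cv2.imwrite('pics/crop0.png',cv2.resize(a[85:310,170:440],None,fx=2.6,fy=2.6))"
```

```text
(no output)
```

View pics/crop0.png

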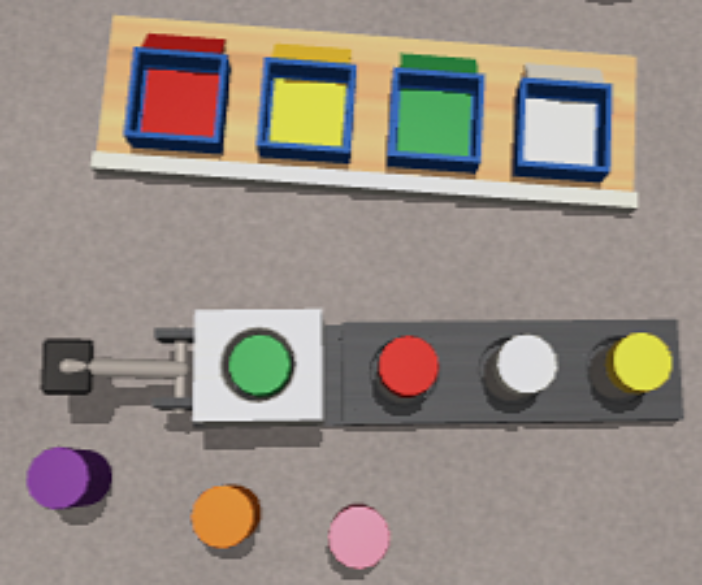

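The crop confirms the choice: green in the nest, then red, white and yellow along the dark plate. The two views agree to about 5 mm, and the spacing of 75/76/94 mm matches the rack. Starting with yellow.

```bash
cat > rob.py <<'E'
import numpy as np
from plant import *
a=.033;s,c=np.sin(a),np.cos(a)
R=np.array([[-s,c,0],[c,s,0],[0,0,-1.]])  # fingers close along rack x, tool down
SRC={'y':(.478,-.1845),'w':(.475,-.110),'r':(.473,-.034),'g':(.470,.060)}
BIN={'r':(.663,.1297),'y':(.659,.0373),'g':(.655,-.0555),'w':(.651,-.148)}
H=.165
def st(n):print(n,round(current_time_s(),2),current_eef_pos().round(4) if hasattr(current_eef_pos(),'round') else current_eef_pos(),'gap',round(current_finger_gap(),4),'grip',current_grasp_force(),'F',np.round(current_ft_force(),1))
def pick(k,z,up=H):
    x,y=SRC[k];move_straight([x,y,up],R,.25);move_straight([x,y,z],vel=.1)
    close_gripper(40);st('closed');move_straight([x,y,up],vel=.12);st('lifted')
    if not .03<current_finger_gap()<.045:raise SystemExit('lost '+k)
def place(k,z,up=H):
    x,y=BIN[k];move_straight([x,y,up],vel=.22);move_straight([x,y,z+.006],vel=.1);st('above');move_straight([x,y,z+.001],vel=.03);st('down')
    ungrasp();move_straight([x,y,up],vel=.2);st('placed')
E
cat > see.py <<'E'
import sys;from plant import *;from vis import *
d=get_image("top");cv2.imwrite(sys.argv[1],cv2.resize(d["color"][70:320,160:450,::-1],None,fx=2.3,fy=2.3))
E
python3 - <<'E'
from rob import *
for sg in(1,-1):
    Q=R*np.array([sg,sg,1]);print(sg,[np.round(solve_ik([x,y,.04],Q),2) if solve_ik([x,y,.04],Q) is not None else None for x,y in (SRC['y'],BIN['r'],BIN['w'])])
x,y=SRC['y'];move_to([x,y,.2],R);st('pre');pick('y',.038);place('y',.043)
E
python3 see.py pics/a1.png
```

```text
1 [array([-0.37,  0.31, -0.52,  0.74,  0.  ,  1.17]), array([ 0.19,  0.58, -0.1 ,  0.89,  0.  ,  1.73]), array([-0.22,  0.56, -0.12,  0.88,  0.  ,  1.31])]
-1 [array([-0.37,  0.31, -0.52,  0.74,  0.  , -1.97]), array([ 0.19,  0.58, -0.1 ,  0.89,  0.  , -1.41]), array([-0.22,  0.56, -0.12,  0.88,  0.  , -1.83])]
pre 2.8 [ 0.4783 -0.1839  0.2   ] gap 0.0854 grip 0.0 F [0.3 0.5 0.2]
closed 5.01 [ 0.4781 -0.1846  0.0383] gap 0.0368 grip 40.57693284004927 F [-1.4  0.8  3.3]
lifted 6.22 [ 0.4774 -0.1843  0.1642] gap 0.0369 grip 40.22202126681805 F [ 0.5  0.3 -2.1]
above 8.97 [0.6597 0.0374 0.0498] gap 0.0372 grip 40.21704509854317 F [ 0.   0.4 -1.7]
down 9.29 [0.6588 0.0373 0.0439] gap 0.0367 grip 40.2150190807879 F [-0.2 -0.2  0. ]
placed 10.58 [0.6584 0.0373 0.164 ] gap 0.0856 grip 0.0 F [ 0.4 -0.   0.8]
```

View pics/a1.png

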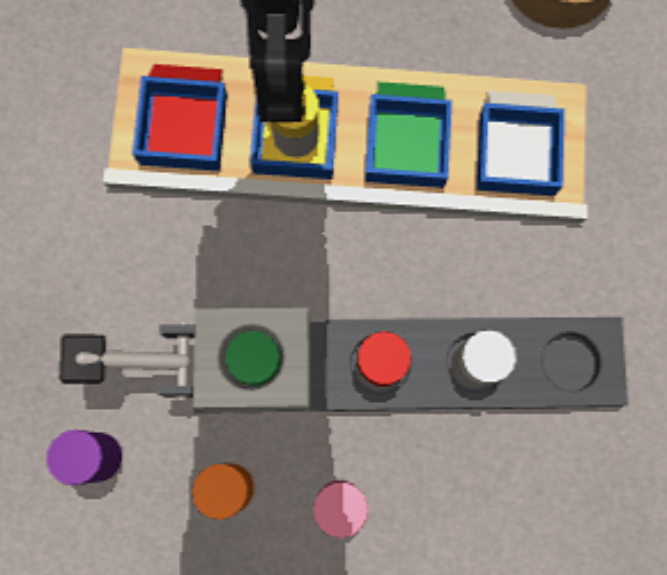

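The yellow bush stands in the yellow bin (crop about 292,125), and the first pocket (570,362) is empty. Next are white, red, then the lever.

```bash
python3 - <<'E'
from rob import *
pick('w',.038);place('w',.043);hold(.3)
pick('r',.038);place('r',.043);hold(.3)
move_straight([.466,.178,.16],R,.25);close_gripper(20);move_straight([.466,.178,.09],vel=.15)
for z in np.arange(.084,.023,-.004):
    move_straight([.466,.178,z],vel=.04);f=current_ft_force()[2];print(round(z,3),round(f,1),end='; ')
    if abs(f)>18:break
move_straight([.466,.178,.17],vel=.2);ungrasp()
move_straight([.466,.26,.22],vel=.25);st('end')
E
python3 see.py pics/a2.png
```

```text
closed 13.64 [ 0.4751 -0.1101  0.0383] gap 0.037 grip 40.12230816297233 F [-0.4  1.   3.9]
lifted 14.85 [ 0.4744 -0.1098  0.1642] gap 0.0372 grip 40.03334825858474 F [-0.3 -0.6 -1.3]
above 17.12 [ 0.6517 -0.1481  0.0499] gap 0.0371 grip 40.05188290961087 F [ 0.8  0.7 -1.8]
down 17.44 [ 0.6508 -0.148   0.0439] gap 0.0371 grip 40.04233949817717 F [-0.1  0.8 -1.1]
placed 18.73 [ 0.6504 -0.1478  0.164 ] gap 0.0856 grip 0.0 F [ 0.2 -0.7  0.6]
closed 21.94 [ 0.4731 -0.034   0.0383] gap 0.037 grip 41.07086011195861 F [-1.7 -0.1  4.1]
lifted 23.15 [ 0.4724 -0.034   0.1642] gap 0.0369 grip 40.65364190919354 F [-0.2 -0.1 -1.5]
above 25.75 [0.6637 0.1298 0.0499] gap 0.0368 grip 40.652337348910805 F [ 0.6 -0.8 -1. ]
down 26.07 [0.6628 0.1297 0.0439] gap 0.0369 grip 40.65051856334321 F [-0.6 -0.3 -1.4]
placed 27.36 [0.6624 0.1296 0.1639] gap 0.0855 grip 0.0 F [ 0.5 -0.9  0.6]
0.084 0.8; 0.08 0.2; 0.076 2.4; 0.072 2.4; 0.068 2.9; 0.064 2.6; 0.06 0.7; 0.056 1.5; 0.052 1.8; 0.048 0.9; 0.044 0.4; 0.04 0.4; 0.036 0.7; 0.032 23.6; end 35.71 [0.4659 0.2603 0.22  ] gap 0.0856 grip 0.0 F [-0.8  0.7  0.7]
```

View pics/a2.png

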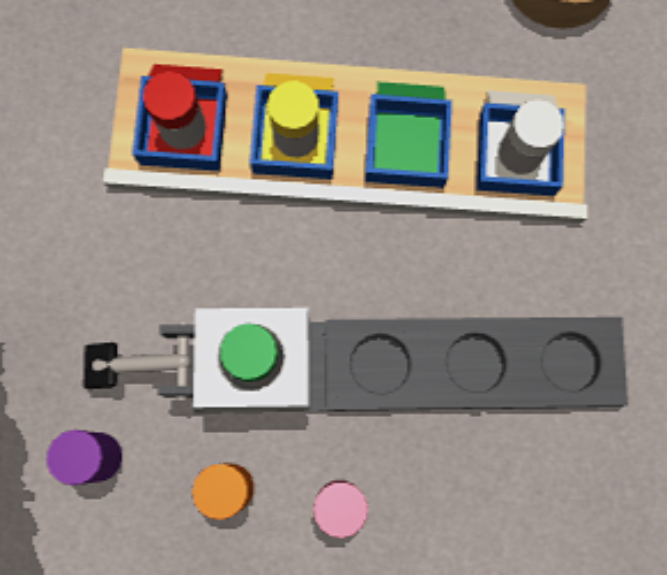

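Red, yellow and white stand in their bins. The lever is down, and the green bush (crop 249,352) has risen. I'll check its height, then pick it if it is right.

```bash
python3 - <<'E'
from rob import *;from vis import *
d=get_image("top");s=(160+int(249/2.3),70+int(352/2.3));r=blob(d,s,.106);print(r,points(d)[70+int(365/2.3),160+int(98/2.3)])
if r is None or not .102<r[2]<.110:raise SystemExit('not up')
x,y=SRC['g'];move_straight([x,.10,.22],R,.25)
pick('g',.080,.2);place('g',.051,.2)
move_straight([.5,-.0555,.25],vel=.25);move_straight([.45,-.2,.25],vel=.25);hold(.3);st('end')
d=get_image("scene");cv2.imwrite("pics/s3.png",d["color"][...,::-1])
d=get_image("top")
P=points(d)
for k,(bx,by) in BIN.items():
    m=(np.hypot(P[...,0]-bx,P[...,1]-by)<.033)&(abs(P[...,2]-.077)<.007);X=P[m]
    print(k,m.sum(),(X[:,:2].min(0)+X[:,:2].max(0))/2-[bx,by],X[:,2].mean(),X[:,2].std())
E
```

```text
(array([0.46824297, 0.0592473 , 0.106     ]), array([36.06947477, 35.99829924]), np.float64(0.10664508944105898), np.int32(456)) [0.46407605 0.17756971 0.03373498]
closed 38.77 [0.4702 0.06   0.0803] gap 0.0366 grip 39.61499802549952 F [-1.4 -0.2  2.2]
lifted 39.92 [0.4694 0.0599 0.1992] gap 0.0368 grip 40.066238999861525 F [-0.2 -0.2 -1.5]
above 42.65 [ 0.6556 -0.0556  0.0578] gap 0.0367 grip 40.06365202345478 F [ 0.5 -0.4 -1.3]
down 42.97 [ 0.6548 -0.0555  0.0518] gap 0.0367 grip 40.06419477656891 F [ 0.7  0.3 -2.2]
placed 44.39 [ 0.6543 -0.0555  0.1988] gap 0.0852 grip 0.0 F [-0.8  0.8 -0.2]
end 46.25 [ 0.4504 -0.1991  0.25  ] gap 0.0851 grip 0.0 F [ 0.5 -0.3 -0.5]
r 400 [-0.00193058 -0.00042137] 0.07631359849544797 0.0015543861400944138
y 385 [-0.00190438  0.00013015] 0.07636647902183837 0.001452017810548289
g 382 [-0.00291866 -0.00013097] 0.07629202366548196 0.0014685082641355501
w 379 [-0.00152967  0.0004523 ] 0.07616542778118959 0.0014674283241315558
```

View pics/s3.png

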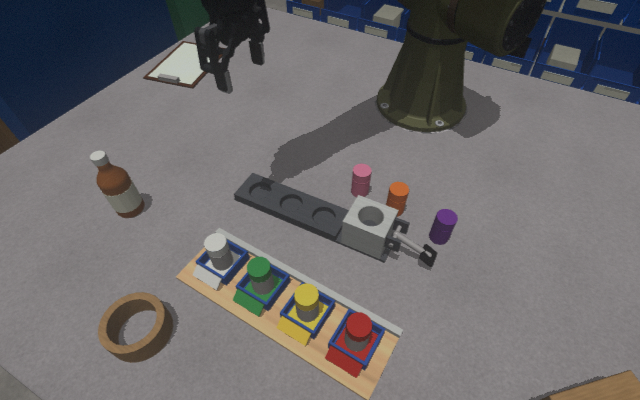

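All four stand in their own bins: white (216,250), green (261,274), yellow (307,302) and red (358,332). Tops are at about 76 mm, centres within 3 mm of the bins, and the gripper is clear.

```bash
python3 -c "
from plant import *
print(sign_off())"
```

```text
the job is handed in; nothing more can be done
None
```

All four bushes went in rack order (yellow, white, red, then green from the nest) and now stand released and upright in the bins of their own colour; the job was handed in at about 46 s, and `sign_off()` returned no verdict.

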